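Dial open the paint chest and set out the gold

TASK

Unlock the paint chest with the dial on its sloping front, pausing half a second at each stop and not running well past it: clockwise, passing the red dot once and stopping when the pointer meets red again; anticlockwise, passing the blue dot once and stopping when it meets blue again; then clockwise straight to the yellow dot, and leave it there. Only then slide the clear lid fully open, lift out the gold paint pot and set it down (do not drop it) upright in the middle of the purple mat. Leave the silver pot standing in the chest and everything else on the table alone.

Things in the scene. Friction and masses are not known exactly. Their poses are not given: they have to be found in the camera images.
- chest: fixed wooden chest; origin on the table under the well's middle; x to the back (the dial face looks to -x), y left, z up. Well under the lid: inside x -0.062 to 0.082, y -0.075 to 0.075, floor z 0.012, wall tops z 0.086. From y 0.081 to 0.239 the chest is solid, 86 mm high; the lid slides over it. Dial face: 150 mm wide, 125 mm long, in front of the well
- dial_axis (a point): fixed point where the dial's axis meets the sloping face, at (-0.121, 0, 0.053) in the chest frame; axes as the chest's. The face rises 30 degrees to the back: outward normal (-0.5, 0, 0.866), up-slope (0.866, 0, 0.5). Fixed dots (11 mm) round the dial, 53.5 mm from the axis, 60 degrees apart, clockwise from 12 o'clock (up-slope): green, blue, white, yellow, red, black
- dial (a joint): dark dial, 88 mm across, top 13 mm above the face; white pointer mark at its rim, in line with its peg. Rad, grows clockwise (facing it), counts turns: 0 green, 1.047 blue, 3.142 yellow, 4.189 red, +6.283 a turn. Starts at 1.4 to 3.6, so the stops are 10.472, 1.047, 3.142, each to 0.2 rad for 0.3 s; 0.5 rad past the first two fails. Friction 0.05 N m, stays where left, no clicks
- peg_grip (a point): point in the dial's white crank peg, 36 mm from the sloping face; the peg is 12 mm across, 32 mm from the dial's axis, stands 30 mm out from the dial's top along the normal, ending 7 mm past this point. z is the face's outward normal, x points from dial axis to peg. The peg spins freely on itself, so it can be held and led round without turning the tool
- lid (a joint): clear sliding lid over the well, 156 (chest x) x 164 x 7 mm, top at z 0.094 of the chest. 0 shut, 0.155 m the fully open stop, over 0.13 counts as open; slides to the chest's +y (left), friction 1.5 N. Nothing holds it, but moving it over 15 mm while the dial is more than 0.35 rad off yellow counts as forcing the lock
- lid_grip (a point): point in the black grip bar on the lid, 13 mm below its top, 19 mm above the lid's top; the bar is 12 mm thick (chest y), 44 mm long (chest x), 32 mm tall. Lid shut: at (0.010, -0.045, 0.113) in the chest frame; moves with the lid; axes as the chest's
- gold: pot of gold paint, 36 mm across, 70 mm tall: body to 56 mm, cap 30 mm across above, both gold; 60 to 130 g; stands in the left or the right half of the well (36 mm either side of the middle); origin at the centre of its underside, z up
- silver: same pot in silver, in the other half of the well; must stay standing there
- mat: fixed purple mat, 150 x 150 mm, 3 mm thick; origin at the centre of its underside
- red_paint: squeeze bottle of red paint with a white cap, 40 mm across and 110 mm tall; bystander, leave alone; origin at the centre of its underside
- blue_paint: squeeze bottle of dark blue paint with a white cap, 40 mm across and 110 mm tall; bystander, leave alone; origin at the centre of its underside
- orange_paint: squeeze bottle of orange paint with a white cap, 40 mm across and 110 mm tall; bystander, leave alone; origin at the centre of its underside
- water_cup: clear plastic cup, 74 mm across, 85 mm tall; bystander; origin at the centre of its underside
- paint_brush: wooden paint brush lying flat; bystander; origin at the underside of its middle
- tape_roll: yellow roll of tape lying flat, 76 mm across, 20 mm tall; bystander; origin at the centre of its underside
- bead_tray: clear open tray 160 x 120 x 45 mm; bystander; origin at the centre of its underside
There are look-alikes about, which are no part of the job. What is meant by the mat is not green, and is the smaller of those in its own colour.

How it is judged:
On the way, in this order (a step that is already met when the one before it is completed fails the run):
1. clockwise to red, the second time round (value of joint dial between 10.272 and 10.672 rad), for 0.3 s.
2. anticlockwise to blue, the second time round (value of joint dial between 0.847 and 1.247 rad), for 0.3 s.
3. clockwise to yellow (value of joint dial between 2.942 and 3.342 rad), for 0.3 s.
4. lid slid open (value of joint lid above 0.13 m), for 0.1 s.
At the end, for the whole second after the job is handed in: The dial is within 0.25 rad of yellow on the last leg (3.142), the lid is open by more than 0.13 m, the gold pot stands upright (within 0.1 rad) and at rest on the purple mat with its centre within 60 mm of the mat's middle along both of its sides, and the silver pot stands upright in the well (value of joint dial between 2.892 and 3.392 rad and value of joint lid above 0.13 m and x of gold in the frame of mat between -0.06 and 0.06 m and y of gold in the frame of mat between -0.06 and 0.06 m and z of gold in the frame of mat below 0.008 m and angle between each of gold, silver's own z axis and vertical below 0.1 rad and linear speed of each of gold, silver below 0.02 m/s and x of silver in the frame of chest between -0.082 and 0.082 m and y of silver in the frame of chest between -0.075 and 0.075 m and z of silver in the frame of chest below 0.018 m); the robot touches nothing.
It fails at once if the dial ran more than 0.5 rad past red or past blue, the second time round (value of joint dial above 10.972 rad or value of joint dial below 0.547 rad).
It fails at once if the lid was moved over 15 mm while the dial was more than 0.35 rad off yellow (value of joint lid above 0.015 m and not (value of joint dial between 2.792 and 3.492 rad)).
It fails at once if the gold pot was dropped or thrown (linear speed of gold above 0.6 m/s and contact force between the fingers and gold below 0.05 N).
It fails at once if the silver pot was tipped over (angle between silver's own z axis and vertical above 0.6 rad).
It fails at once if a bystander was moved more than 40 mm (distance of any of red_paint, blue_paint, orange_paint, water_cup, paint_brush, tape_roll, bead_tray from where it was at the start of the episode above 0.04 m).
It also fails if it takes over 70 s, if anything falls off the work surface, if the arm or the gripper's body presses on something with over 40 N, if the wrist force passes 120 N, or if a joint passes its speed limit or range.

ROBOT

A 6-joint arm with a two-finger parallel gripper is mounted at the origin on the work surface. World frame = base frame: x ahead of the robot, y to its left, z up, the work surface at z = 0. Lengths are in m, angles in rad, forces in N, time in s.
With the tool pointing down it reaches from about 0.325 to 0.75 m from the base axis. Payload 7.6 kg.
Tool frame: the origin (TCP) lies midway between the tips of the shut fingers; the grasp point (between the pads) lies 19 mm behind it; z points along the fingers, y is the line along which they close (so a half turn about z gives the same grasp; the last joint's range is limited). The gripper opens to 85 mm and grips with 20 to 120 N. Pads are 22 mm wide; open, the fingers measure 114 mm over their backs; the gripper's body (76 mm by 85 mm) begins 54 mm behind the grasp point. The pads swing forward as they close: fully open they stand 13 mm farther back than shut.
Start: joints at [1.115, 0.052, 1.401, -0, 1.689, -0.07], TCP at [0.198, 0.486, 0.231] pointing down, gripper open.
Joint ranges: [-2.9, 2.9], [-0.91, 2.17], [0.12, 2.37], [-1.06, 4.2], [0.26, 2.73], [-2.93, 2.93]. Speed limits (rad/s): [2.57, 2.57, 3.01, 3.14, 3.14, 3.14].

INTERFACE

Orientations are given as a unit quaternion [x, y, z, w].
In Python, from cell import read_state, grab_frame, get_calibration, close_job gives the robot as it stands.
- The arm moves only by the shell command python3 -m jog 'ROWS' [FORCE]. ROWS is JSON, a list of rows, each an object with "dp": the shift along the tool's x, y, z in m, a list of three; "delta_rot": the turn, a rotation vector about the tool's x, y, z in degrees, a list of three; "grip": the gripper command: -1 is shut, 1 is fully open, values between are in proportion. A call has 1 to 5 rows; each row is the pose to reach, as a shift and turn from the pose commanded when the call began, along the tool's axes at that moment; what a row does not reach only later rows make up. A row lasts 1/12 s, in which the tool goes at most 41.7 mm and 7.16 degrees, less where a joint would pass 70% of its speed; a pose out of reach is approached as far as the arm can. A call with a gripper value outside its range is refused whole. The fingers move at their own pace and stop on an object; FORCE is the grip in N (left out, the last holds). Time passes only in rows, so rows that repeat a pose let the fingers close. It gives the time, the measured TCP pose, the force, the opening and the grip force at its end, in the units of the state.
- read_state(): the state, without advancing time (a new reading comes with each control period).
- grab_frame(name): name is "scene" or "top" or "wrist"; returns the picture (400x640x3 uint8, red, green, blue); there is no depth.
- get_calibration(name): a dict with "mtx" (3x3 intrinsics, pixels), "rvec" (rotation vector, rad) and "tvec" (3), from world to camera coordinates, as OpenCV has them. Camera axes: x right, y down, z forward; pixel columns grow to the right and rows downward; lengths in m; the calibration is good to about 2 mm. A picture is of the moment at which its call begins: read the wrist's pose just before it. get_calibration takes no time and is no camera call; for the wrist camera it gives the pose at the moment of the call.
- close_job(): hands the job in; it is judged then, once.
The state is a dict: "time": time; "qpos": joint angles; "joint_vel": joint speeds; "joint_torque": joint torques, N m; "tcp_pos": TCP position; "ee_rot": TCP orientation; "wrist_force": force on the tool from outside, world axes, zero at the start; "wrist_torque": the same for the moment, N m; "grip_width": opening from 0.0 (shut) to 1.0 (fully open); "gripper_force": force on a finger pad.
Only numpy, scipy, OpenCV 4.12 (cv2) and the standard library are available. Lean on these libraries where they do the work, as an engineer would, in place of code of your own. Each camera call takes 0.05 s, during which the arm holds its last target. There are 200 camera calls.

## Working session

There is one attempt and no reset: what is moved stays moved. The work goes in short steps, Python scripts to look and compute and a shell command to move; the robot and the scene stay as the last step left them, time stands still between calls to the robot, and variables do not carry over. Pictures are saved under pics/ and viewed, at most 14 in all, crops included, and the job is handed in when it is done.

```bash
ls; mkdir -p pics
cat > h.py <<'E'
import numpy as np, cv2
from scipy.spatial.transform import Rotation as R
from cell import *
def cal(n):
    c=get_calibration(n); return np.array(c['mtx'],float),cv2.Rodrigues(np.array(c['rvec'],float))[0],np.array(c['tvec'],float).ravel()
def ray(n,u,v,z):
    K,r,t=cal(n); d=r.T@np.linalg.solve(K,[u,v,1]); o=-r.T@t
    return o+d*(z-o[2])/d[2]
def pix(n,p):
    K,r,t=cal(n); q=K@(r@np.array(p)+t); return q[:2]/q[2]
def shot(n,f,s=1):
    im=grab_frame(n); cv2.imwrite('pics/'+f,im[:,:,::-1]); return im
E
python3 - <<'E'
from h import *
shot('scene','s0.png');shot('top','t0.png')
for n in('scene','top'):
    K,r,t=cal(n);print(n,K[0,0],-r.T@t)
print(read_state())
E
```

```text
pics
scene 426.85859706990567 [1.20411852 0.06214076 1.07503493]
top 455.9439910232626 [0.23888548 0.03481592 1.51034341]
{'time': 0.1, 'qpos': array([ 1.11466941e+00,  5.27538331e-02,  1.40162041e+00, -1.04259851e-05,
        1.68864717e+00, -7.03119700e-02]), 'joint_vel': array([-0.00015143, -0.00206404, -0.0019957 , -0.00059254, -0.00040442,
        0.00032267]), 'joint_torque': array([ 1.03390907e-03, -3.82583463e+01, -3.60983992e+01, -9.11389475e-05,
        4.78629110e-03,  3.33550894e-06]), 'tcp_pos': array([0.19742799, 0.48616022, 0.23056851]), 'ee_rot': array([ 1.91713793e-01,  9.81450616e-01, -6.91124405e-04, -1.80876576e-04]), 'wrist_force': array([ 0.24782556, -0.06537268,  0.54081952]), 'wrist_torque': array([-0.00070142,  0.02809499,  0.03830932]), 'gripper_force': 0.0, 'grip_width': 1.0021608104461495}
```

View pics/s0.png

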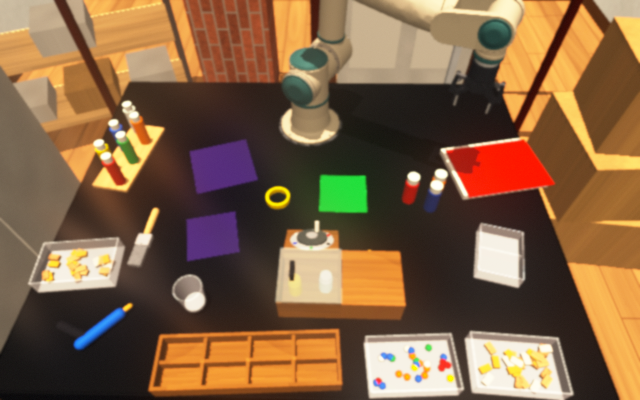

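View pics/t0.png

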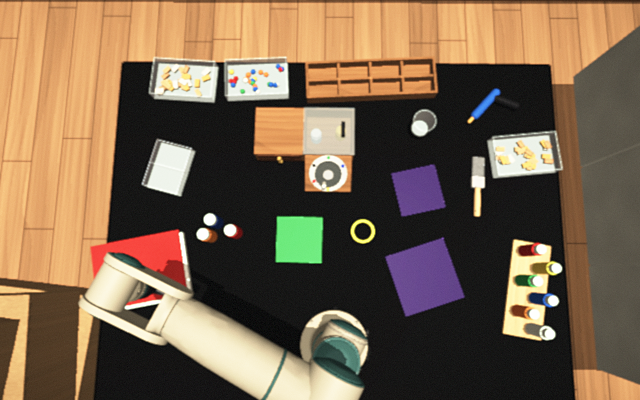

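The top view shows the chest, with the dial at (329,173), silver at (316,133) and the lid bar at (343,129). The scene view puts gold in the right half at (295,284). There are two purple mats, the small one at (417,190) and the large one at (425,276), and I choose the small one. The green one at (299,239) is a decoy. Next is one close crop.

Run:
```python
from h import *
im=cv2.imread('pics/t0.png'); 
cv2.imwrite('pics/c0.png',cv2.resize(im[97:207,245:375],None,fx=5,fy=5,interpolation=cv2.INTER_CUBIC))
hsv=cv2.cvtColor(im,cv2.COLOR_BGR2HSV)
m=cv2.inRange(hsv,(115,80,40),(145,255,255))
for c in cv2.findContours(m,0,1)[0]:
    if cv2.contourArea(c)>300:
        r=cv2.minAreaRect(c);print(r,ray('top',*r[0],0.003),[ray('top',*p,.003)[:2].round(3) for p in cv2.boxPoints(r)])
```

```text
((424.3500671386719, 276.5500183105469), (65.14291381835938, 64.19422912597656), 71.56504821777344) [ 0.21534971 -0.29402711  0.003     ] [array([ 0.281, -0.163]), array([ 0.349, -0.364]), array([ 0.151, -0.423]), array([ 0.085, -0.226])]
((417.84814453125, 189.9272918701172), (47.083187103271484, 46.56188201904297), 76.29303741455078) [ 0.50090723 -0.2800901   0.003     ] [array([ 0.56 , -0.187]), array([ 0.599, -0.34 ]), array([ 0.443, -0.372]), array([ 0.405, -0.221])]
```

View pics/c0.png

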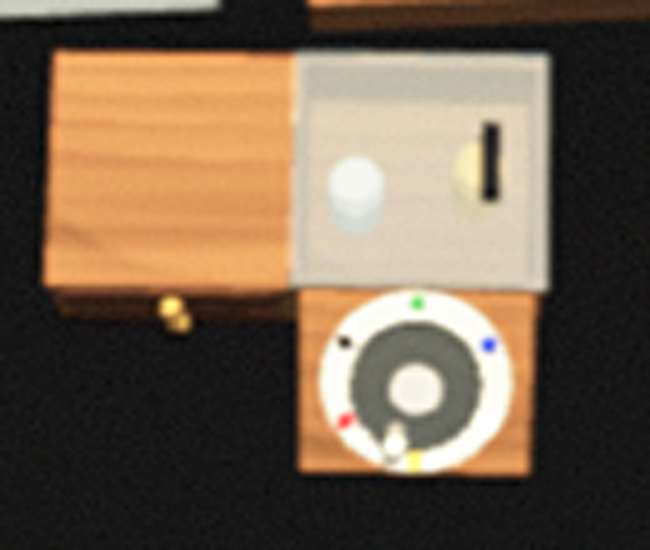

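The close crop shows the lid over the well at (425,170) in crop pixels. Silver is on the left at (355,185) and gold on the right at (475,175), under the bar at (491,160). The dots are green (418,303), blue (488,345), yellow (416,459), red (345,421) and black (345,342). The peg is at (396,440), between yellow and red. These match the description.

```bash
cat >> h.py <<'E'
def go(p,Rt):
    "shift and turn from present pose, tool axes"
    s=read_state(); R0=R.from_quat(s['ee_rot']); 
    return (R0.inv().apply(np.array(p)-s['tcp_pos'])*1000).round(1),np.degrees((R0.inv()*Rt).as_rotvec()).round(2)
E
python3 - <<'E'
from h import *
f=lambda u,v,z:ray('top',245+u/5-.4,97+v/5-.4,z)
P=dict(TLs=f(51,50,.086),TR=f(550,52,.094),BR=f(548,291,.094),BLs=f(44,287,.086),LL=f(297,50,.094),LB=f(290,288,.094),bar=f(491,160,.126),sil=f(355,183,.082))
n=.0
P['green']=f(418,303,.053+.0267);P['yel']=f(416,459,.053-.0267);P['blue']=f(488,345,.053+.0134);P['red']=f(345,421,.053-.0134);P['black']=f(345,342,.053+.0134)
for k,v in P.items():print(k,v.round(4))
print((P['red']+P['blue'])/2,(P['green']+P['yel'])/2)
E
```

```text
TLs [0.7589 0.2625 0.086 ]
TR [ 0.7566 -0.063   0.094 ]
BR [ 0.5973 -0.0612  0.094 ]
BLs [0.5997 0.262  0.086 ]
LL [0.757  0.1012 0.094 ]
LB [0.5981 0.1034 0.094 ]
bar [ 0.6736 -0.0235  0.126 ]
sil [0.6714 0.0629 0.082 ]
green [0.5924 0.0215 0.0797]
yel [0.4997 0.0217 0.0263]
blue [ 0.568  -0.0241  0.0664]
red [0.5224 0.0686 0.0396]
black [0.5694 0.0686 0.0664]
[0.54520427 0.0222247  0.053     ] [0.54604587 0.02159746 0.053     ]
```

```bash
cat >> h.py <<'E'
O=np.array([.666,.021,0]); A=O+[-.121,0,.053]; N=np.array([-.5,0,.866]); U=np.array([.866,0,.5])
RD=R.from_matrix(np.column_stack([-U,[0,1,0],-N]))   # dial tool orientation
RV=R.from_matrix(np.column_stack([[-1,0,0],[0,1,0],[0,0,-1]]))
E
python3 - <<'E'
from h import *
print(go(A+.17*N,RD))
E
```

```text
(array([-418.3, -332.1,   30.8]), array([ -5.86, -29.65, -21.58]))
```

```bash
python3 -m jog '[{"dp":[-0.028,-0.022,0.002],"delta_rot":[0,0,0],"grip":1},{"dp":[-0.056,-0.044,0.004],"delta_rot":[0,0,0],"grip":1},{"dp":[-0.084,-0.066,0.006],"delta_rot":[0,0,0],"grip":1},{"dp":[-0.112,-0.088,0.008],"delta_rot":[0,0,0],"grip":1},{"dp":[-0.14,-0.11,0.01],"delta_rot":[0,0,0],"grip":1}]'
python3 -m jog '[{"dp":[-0.028,-0.022,0.002],"delta_rot":[0,0,0],"grip":1},{"dp":[-0.056,-0.044,0.004],"delta_rot":[0,0,0],"grip":1},{"dp":[-0.084,-0.066,0.006],"delta_rot":[0,0,0],"grip":1},{"dp":[-0.112,-0.088,0.008],"delta_rot":[0,0,0],"grip":1},{"dp":[-0.14,-0.11,0.01],"delta_rot":[0,0,0],"grip":1}]'
python3 -m jog '[{"dp":[-0.138,-0.112,0.011],"delta_rot":[-6,-30,-21],"grip":1},{"dp":[-0.138,-0.112,0.011],"delta_rot":[-6,-30,-21],"grip":1},{"dp":[-0.138,-0.112,0.011],"delta_rot":[-6,-30,-21],"grip":1},{"dp":[-0.138,-0.112,0.011],"delta_rot":[-6,-30,-21],"grip":1},{"dp":[-0.138,-0.112,0.011],"delta_rot":[-6,-30,-21],"grip":1}]'
python3 -c "
from h import *
print(go(A+.17*N,RD),read_state()['qpos'])"
```

```text
time: 0.52
tcp_pos: [0.2861, 0.3303, 0.2208]
ee_rot: [0.191, 0.982, -0.0, -0.0]
wrist_force: [0.1, -0.1, 0.0]
grip_width: 1.001
gripper_force: 0.0
time: 0.93
tcp_pos: [0.3745, 0.1755, 0.211]
ee_rot: [0.192, 0.981, -0.0, -0.0]
wrist_force: [0.7, 0.4, 0.0]
grip_width: 1.003
gripper_force: 0.0
time: 1.35
tcp_pos: [0.4611, 0.0178, 0.2003]
ee_rot: [0.011, 0.967, -0.001, 0.256]
wrist_force: [-0.0, -0.2, 0.1]
grip_width: 1.002
gripper_force: 0.0
(array([ 1. ,  3.2, -0.5]), array([-0.44, -0.33, -1.23])) [-0.05289808 -0.54364882  2.03101057  0.02051516  1.13674027 -1.60384837]
```

```bash
python3 -m jog '[{"dp":[0.001,0.003,0],"delta_rot":[-0.4,-0.3,-1.2],"grip":1},{"dp":[0.001,0.003,0],"delta_rot":[-0.4,-0.3,-1.2],"grip":1}]'
python3 -c "
from h import *
print(go(A+.17*N,RD))
K,r,t=cal('wrist');print(-r.T@t,r)
im=shot('wrist','w0.png')
print('axis',pix('wrist',A))
V=np.array([0,-1,0])
for k,a in dict(green=0,blue=60,white=120,yel=180,red=240,black=300).items():
  a=np.radians(a);print(k,pix('wrist',A+.0535*(U*np.cos(a)+V*np.sin(a))).round())
"
```

```text
time: 1.52
tcp_pos: [0.4581, 0.0241, 0.1989]
ee_rot: [0.002, 0.967, 0.002, 0.255]
wrist_force: [0.0, 0.2, 0.4]
grip_width: 0.996
gripper_force: 0.0
(array([-2.3, -3.1, -0.2]), array([ 0.17, -0.46, -0.26]))
[0.31540817 0.0244007  0.2827756 ] [[ 0.0024395   0.9999879   0.00427294]
 [ 0.66577917 -0.0048124   0.74613332]
 [ 0.74614485  0.00102464 -0.66578285]]
axis [313.46286537 177.12778184]
green [314. 227.]
blue [268. 203.]
white [265. 150.]
yel [313. 122.]
red [361. 150.]
black [359. 203.]
```

View pics/w0.png

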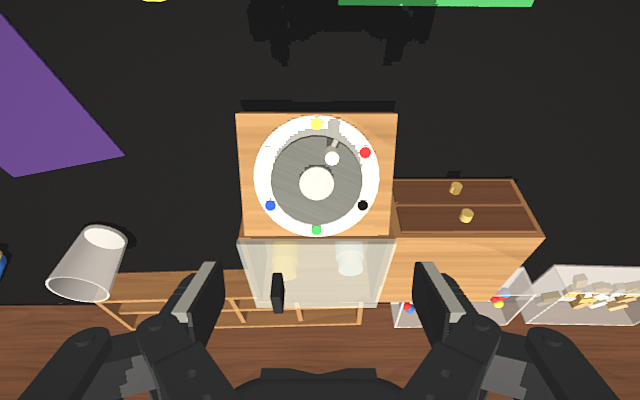

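The wrist view shows the dial at (316,180), with yellow (316,124), red (365,152), blue (270,205), black (362,205) and green (317,230). The peg tip is at (332,158). The dots sit about 3 px off my prediction, so I'll correct for that.

Run:
```python
from h import *
from scipy.optimize import least_squares
im=cv2.imread('pics/w0.png')
hsv=cv2.cvtColor(im,cv2.COLOR_BGR2HSV)[105:245,230:400]
rng=dict(green=(50,70),blue=(105,125),yel=(25,34),red=(0,5))
ang=dict(green=0,blue=60,yel=180,red=240)
V=np.array([0,-1,0]);obs={}
for k,(a,b) in rng.items():
    m=cv2.inRange(hsv,(a,170,120),(b,255,255)); n,l,s,c=cv2.connectedComponentsWithStats(m)
    i=1+s[1:,4].argmax();obs[k]=c[i]+[230,105];print(k,s[i,4],obs[k].round(1))
def res(q):
    yaw=R.from_euler('z',q[2]);return np.concatenate([pix('wrist',A+[q[0],q[1],0]+yaw.apply(.0535*(U*np.cos(np.radians(ang[k]))+V*np.sin(np.radians(ang[k])))))-obs[k] for k in obs])
s=least_squares(res,[0,0,0]);print(s.x,np.degrees(s.x[2]),s.fun.round(1))
A1=A+[s.x[0],s.x[1],0]
g=cv2.cvtColor(im,cv2.COLOR_BGR2GRAY)[145:172,318:346]
n,l,st,c=cv2.connectedComponentsWithStats((g>215).astype('uint8'));print(st,c+[318,145])
K,r,t=cal('wrist');o=-r.T@t
for uv in [(332,158)]:
    d=r.T@np.linalg.solve(K,[*uv,1]);P=o+d*((A1+.043*N-o)@N)/(d@N)-A1
    print(A1,P@U,P@V,np.hypot(P@U,P@V),np.arctan2(P@V,P@U)%6.283)
```

```text
Traceback (most recent call last):
ValueError: attempt to get argmax of an empty sequence
```

```bash
cat > dial.py <<'E'
from h import *
from scipy.optimize import least_squares
im=cv2.imread('pics/w0.png')
hsv=cv2.cvtColor(im,cv2.COLOR_BGR2HSV)
obs={};ang=dict(green=0,blue=60,yel=180,red=240,black=300)
for k,(u,v) in dict(green=(317,230),blue=(270,205),yel=(316,124),red=(365,152)).items():
    w=hsv[v-7:v+8,u-7:u+8].astype(int); h=w[7,7,0]
    dh=np.abs((w[:,:,0]-h+90)%180-90); ys,xs=np.nonzero((dh<8)&(w[:,:,1]>150)&(w[:,:,2]>100))
    obs[k]=np.array([u-7+xs.mean(),v-7+ys.mean()]);print(k,len(xs),obs[k].round(1))
V=np.array([0,-1,0])
def res(q):
    yaw=R.from_euler('z',q[2]);return np.concatenate([pix('wrist',A+[q[0],q[1],0]+yaw.apply(.0535*(U*np.cos(np.radians(ang[k]))+V*np.sin(np.radians(ang[k])))))-obs[k] for k in obs])
s=least_squares(res,[0,0,0]);print(s.x,np.degrees(s.x[2]),s.fun.round(1))
A1=A+[s.x[0],s.x[1],0]
K,r,t=cal('wrist');o=-r.T@t
d=r.T@np.linalg.solve(K,[332,158,1]);P=o+d*((A1+.043*N-o)@N)/(d@N)-A1
print(A1,P@U,P@V,np.hypot(P@U,P@V),np.arctan2(P@V,P@U)%6.283)
E
python3 dial.py
```

```text
green 15 [315.7 229.2]
blue 70 [270.  204.9]
yel 1 [319. 119.]
red 86 [364.7 152.1]
[ 0.00070875  0.00328024 -0.02848704] -1.6321873554008386 [ 0.1 -1.7  0.4 -2.4 -1.1  3.3  0.6 -0.5]
[0.54570875 0.02428024 0.053     ] -0.028320943083032717 -0.012899924342768113 0.03112047340837732 3.568817894874493
```

```bash
cat >> h.py <<'E'
A=np.array([.546,.0235,.053]); O=A-[-.121,0,.053]; V=np.array([0,-1,0])
def peg(a,h=.018): return A+.032*(U*np.cos(a)+V*np.sin(a))+h*N
E
python3 -c "
from h import *
print(go(peg(3.55,.07),RD));print(go(peg(3.55),RD))"
```

```text
(array([ 26.5,  11. , 101.1]), array([ 0.19, -0.41, -0.24]))
(array([ 26.2,  10.8, 153.1]), array([ 0.19, -0.41, -0.24]))
```

```bash
python3 -m jog '[{"dp":[0.013,0.0055,0.025],"delta_rot":[0.2,-0.4,-0.2],"grip":1},{"dp":[0.026,0.011,0.05],"delta_rot":[0.2,-0.4,-0.2],"grip":1},{"dp":[0.026,0.011,0.08],"delta_rot":[0.2,-0.4,-0.2],"grip":1},{"dp":[0.026,0.011,0.101],"delta_rot":[0.2,-0.4,-0.2],"grip":1},{"dp":[0.026,0.011,0.101],"delta_rot":[0.2,-0.4,-0.2],"grip":1}]'
python3 -c "
from h import *
print(go(peg(3.55),RD)); print(go(peg(3.55),RD))
shot('wrist','w1.png');print(pix('wrist',peg(3.55,.043)))"
```

```text
time: 1.98
tcp_pos: [0.4855, 0.0374, 0.095]
ee_rot: [-0.001, 0.967, 0.0, 0.255]
wrist_force: [-0.4, 0.7, -0.5]
grip_width: 0.999
gripper_force: 0.0
(array([-2.4, -1.3, 48.6]), array([ 0.06, -0.43,  0.12]))
(array([-2.4, -1.3, 48.6]), array([ 0.06, -0.43,  0.12]))
[315.69338835 241.0258326 ]
```

View pics/w1.png

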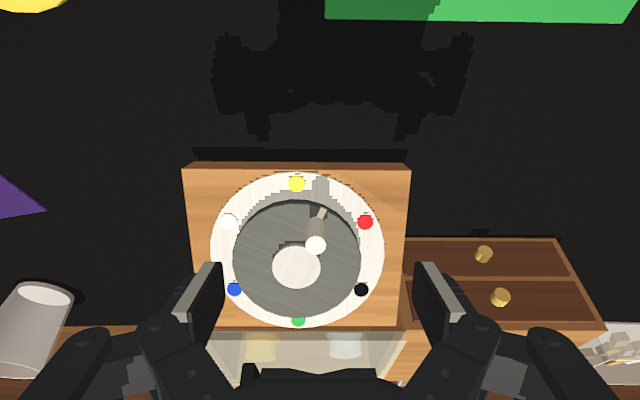

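The peg tip is at (316,245) against a predicted (316,241). The dots are yellow (296,184), white (230,222), red (365,222), blue (234,289), black (361,289) and green (298,320). I'll refit from these.

Run:
```python
from h import *
from scipy.optimize import least_squares
obs=dict(yel=(296,184),white=(230,222),red=(365,222),blue=(234,289),black=(361,289),green=(298,321)); ang=dict(green=0,blue=60,white=120,yel=180,red=240,black=300)
def res(q):
    y=R.from_euler('z',q[3]);return np.concatenate([pix('wrist',A+q[:3]+y.apply(.0535*(U*np.cos(np.radians(ang[k]))+V*np.sin(np.radians(ang[k])))))-obs[k] for k in obs])
s=least_squares(res,[0,0,0,0]);print(s.x,s.fun.round(1))
A1=A+s.x[:3];K,r,t=cal('wrist');o=-r.T@t
d=r.T@np.linalg.solve(K,[316,245,1]);P=o+d*((A1+.043*N-o)@N)/(d@N)-A1
print(A1,P@U,P@V,np.hypot(P@U,P@V),np.arctan2(P@V,P@U)%6.283)
```

```text
[-0.00091364 -0.00044648  0.00502586 -0.00578251] [ 0.4  0.2 -1.2 -0.4 -0.1  0.3  0.6  0.2  0.1  0.8  0.3 -1.2]
[0.54508636 0.02305352 0.05802586] -0.03101195438038634 -0.013355278327142978 0.033765437561012274 3.548053305496396
```

```bash
sed -i 's/^A=np.array.*O=A/A=np.array([.5455,.0232,.053]); O=A/' h.py
python3 -m jog '[{"dp":[-0.002,-0.001,0.02],"delta_rot":[0,-0.4,0],"grip":1},{"dp":[-0.002,-0.001,0.038],"delta_rot":[0,-0.4,0],"grip":1},{"dp":[-0.002,-0.001,0.047],"delta_rot":[0,-0.4,0],"grip":1},{"dp":[-0.002,-0.001,0.047],"delta_rot":[0,-0.4,0],"grip":-1},{"dp":[-0.002,-0.001,0.047],"delta_rot":[0,-0.4,0],"grip":-1}]' 40
python3 -m jog '[{"dp":[0,0,0],"delta_rot":[0,0,0],"grip":-1},{"dp":[0,0,0],"delta_rot":[0,0,0],"grip":-1},{"dp":[0,0,0],"delta_rot":[0,0,0],"grip":-1},{"dp":[0,0,0],"delta_rot":[0,0,0],"grip":-1},{"dp":[0,0,0],"delta_rot":[0,0,0],"grip":-1}]'
python3 -c "
from h import *
print(go(peg(3.55),RD)); print(read_state()['gripper_force'],read_state()['grip_width']*85)"
```

```text
time: 2.45
tcp_pos: [0.5124, 0.0356, 0.0611]
ee_rot: [-0.001, 0.965, -0.0, 0.263]
wrist_force: [0.4, -0.4, 0.8]
grip_width: 0.745
gripper_force: 0.0
time: 2.87
tcp_pos: [0.5119, 0.035, 0.0603]
ee_rot: [-0.001, 0.965, -0.0, 0.263]
wrist_force: [-5.0, 0.8, 6.8]
grip_width: 0.12
gripper_force: 39.0
(array([4. , 0.9, 5.1]), array([-0.01,  0.51,  0.07]))
38.988277316093445 10.22646840612803
```

```bash
python3 -m jog '[{"dp":[0,0,0],"delta_rot":[0,0,0],"grip":-0.4},{"dp":[0,0,0],"delta_rot":[0,0,0],"grip":-0.4},{"dp":[0.003,0,0.003],"delta_rot":[0,0.5,0],"grip":-0.4},{"dp":[0.003,0,0.003],"delta_rot":[0,0.5,0],"grip":-0.4},{"dp":[0.003,0,0.003],"delta_rot":[0,0.5,0],"grip":-1}]' 50
python3 -m jog '[{"dp":[0,0,0],"delta_rot":[0,0,0],"grip":-1},{"dp":[0,0,0],"delta_rot":[0,0,0],"grip":-1},{"dp":[0,0,0],"delta_rot":[0,0,0],"grip":-1},{"dp":[0,0,0],"delta_rot":[0,0,0],"grip":-1},{"dp":[0,0,0],"delta_rot":[0,0,0],"grip":-1}]'
python3 -c "
from h import *
print(go(peg(3.55),RD))
# circle rows: angle 3.55 -> 10.472, steps; tool x=-U, y=-V
def rows(a0,angs): print([((-.032*(np.cos(a)-np.cos(a0))).round(4),(-.032*(np.sin(a)-np.sin(a0))).round(4)) for a in angs])
rows(3.55,[3.95,4.35,4.75,5.15,5.55])
"
```

```text
time: 3.28
tcp_pos: [0.5105, 0.0349, 0.055]
ee_rot: [-0.001, 0.966, -0.0, 0.258]
wrist_force: [0.9, -0.7, -0.4]
grip_width: 0.175
gripper_force: 0.0
time: 3.7
tcp_pos: [0.5105, 0.035, 0.0552]
ee_rot: [-0.001, 0.966, -0.0, 0.258]
wrist_force: [-2.8, 0.4, 0.5]
grip_width: 0.117
gripper_force: 48.7
(array([0.1, 0.9, 1.4]), array([-0.01, -0.06,  0.07]))
[(np.float64(-0.0073), np.float64(0.0104)), (np.float64(-0.018), np.float64(0.0172)), (np.float64(-0.0306), np.float64(0.0193)), (np.float64(-0.0429), np.float64(0.0163)), (np.float64(-0.0531), np.float64(0.0087))]
```

```bash
python3 -m jog '[{"dp":[-0.0073,0.0104,0],"delta_rot":[0,0,0],"grip":-1},{"dp":[-0.018,0.0172,0],"delta_rot":[0,0,0],"grip":-1},{"dp":[-0.0306,0.0193,0],"delta_rot":[0,0,0],"grip":-1},{"dp":[-0.0429,0.0163,0],"delta_rot":[0,0,0],"grip":-1},{"dp":[-0.0531,0.0087,0],"delta_rot":[0,0,0],"grip":-1}]'
cat >> h.py <<'E'
def rows(a0,angs): print(a0,[[float(x) for x in ((-.032*(np.cos(a)-np.cos(a0))).round(4),(-.032*(np.sin(a)-np.sin(a0))).round(4))] for a in angs])
def where():
    s=read_state();p=s['tcp_pos']-A;print('ang',np.arctan2(p@V,p@U)%6.2832,'r',np.hypot(p@V,p@U),'h',p@N,'F',s['wrist_force'].round(1),s['gripper_force'])
E
python3 -c "
from h import *
where()
rows(5.55,np.arange(5.95,7.6,.4));rows(7.55,np.arange(7.95,9.6,.4));rows(9.55,[9.85,10.15,10.472])
"
```

```text
time: 4.12
tcp_pos: [0.5568, 0.0445, 0.0818]
ee_rot: [-0.001, 0.966, 0.0, 0.258]
wrist_force: [-7.6, -2.2, -1.6]
grip_width: 0.123
gripper_force: 49.4
ang 5.561757630918489 r 0.03221061346590194 h 0.019334040311325035 F [-7.6 -2.2 -1.6] 49.384968280792236
5.55 [[-0.0065, -0.0109], [-0.0082, -0.0236], [-0.0048, -0.0358], [0.0031, -0.0458], [0.0142, -0.0519]]
7.55 [[0.0126, -0.0013], [0.0248, 0.0024], [0.0346, 0.0105], [0.0404, 0.0219], [0.0413, 0.0345]]
9.55 [[-0.0026, 0.0092], [-0.0078, 0.0172], [-0.0158, 0.0237]]
```

```bash
python3 -m jog '[{"dp":[-0.0065,-0.0109,0],"delta_rot":[0,0,0],"grip":-1},{"dp":[-0.0082,-0.0236,0],"delta_rot":[0,0,0],"grip":-1},{"dp":[-0.0048,-0.0358,0],"delta_rot":[0,0,0],"grip":-1},{"dp":[0.0031,-0.0458,0],"delta_rot":[0,0,0],"grip":-1},{"dp":[0.0142,-0.0519,0],"delta_rot":[0,0,0],"grip":-1}]' | grep -E "force"
python3 -c "from h import *;where()"
python3 -m jog '[{"dp":[0.0126,-0.0013,0],"delta_rot":[0,0,0],"grip":-1},{"dp":[0.0248,0.0024,0],"delta_rot":[0,0,0],"grip":-1},{"dp":[0.0346,0.0105,0],"delta_rot":[0,0,0],"grip":-1},{"dp":[0.0404,0.0219,0],"delta_rot":[0,0,0],"grip":-1},{"dp":[0.0413,0.0345,0],"delta_rot":[0,0,0],"grip":-1}]' | grep -E "force"
python3 -c "from h import *;where()"
python3 -m jog '[{"dp":[-0.0026,0.0092,0],"delta_rot":[0,0,0],"grip":-1},{"dp":[-0.0078,0.0172,0],"delta_rot":[0,0,0],"grip":-1},{"dp":[-0.0158,0.0237,0],"delta_rot":[0,0,0],"grip":-1},{"dp":[-0.0158,0.0237,0],"delta_rot":[0,0,0],"grip":-1},{"dp":[-0.0158,0.0237,0],"delta_rot":[0,0,0],"grip":-1}]' | grep -E "force"
python3 -m jog '[{"dp":[0,0,0],"delta_rot":[0,0,0],"grip":-1},{"dp":[0,0,0],"delta_rot":[0,0,0],"grip":-1},{"dp":[0,0,0],"delta_rot":[0,0,0],"grip":-1},{"dp":[0,0,0],"delta_rot":[0,0,0],"grip":-1}]' | grep -E "force"
python3 -c "
from h import *
where();shot('wrist','w2.png')
for i in range(5):
    a0=10.472-2*i
    rows(round(a0,3),[a0-.4*k for k in range(1,6) if a0-.4*k>1.0]+[1.047])
rows(1.047,[1.447,1.847,2.247,2.647,3.142])
"
```

```text
wrist_force: [0.5, 13.2, -0.9]
gripper_force: 49.4
ang 1.2525968158489371 r 0.03279749422033928 h 0.019552065514446375 F [ 0.5 13.2 -0.9] 49.36172425746918
wrist_force: [6.9, -4.8, -1.6]
gripper_force: 49.5
ang 3.225725597847889 r 0.03170197623163575 h 0.01954993376033847 F [ 6.9 -4.8 -1.6] 49.51016128063202
wrist_force: [-1.2, 4.9, -2.1]
gripper_force: 50.2
wrist_force: [-0.8, 6.2, -1.9]
gripper_force: 50.2
ang 4.181396812680007 r 0.031374734555150226 h 0.01943914577576132 F [-0.8  6.2 -1.9] 50.173888206481934
10.472 [[0.0095, -0.0084], [0.015, -0.0199], [0.0156, -0.0326], [0.0112, -0.0445], [0.0025, -0.0538], [-0.032, -0.0554]]
8.472 [[-0.0116, -0.0052], [-0.0243, -0.0054], [-0.0361, -0.0007], [-0.0452, 0.0083], [-0.05, 0.0201], [-0.0345, -0.0016]]
6.472 [[0.0001, 0.0127], [0.0052, 0.0244], [0.0144, 0.0331], [0.0263, 0.0376], [0.039, 0.0371], [0.0154, -0.0217]]
4.472 [[0.0115, -0.0054], [0.02, -0.0149], [0.0241, -0.0269], [0.0232, -0.0396], [0.0175, -0.0509], [-0.0236, -0.0588]]
2.472 [[-0.0097, -0.0082], [-0.0219, -0.012], [-0.0345, -0.0107], [-0.0411, -0.0078]]
1.047 [[0.0121, -0.004], [0.0247, -0.0031], [0.036, 0.0028], [0.0442, 0.0125], [0.048, 0.0277]]
```

View pics/w2.png

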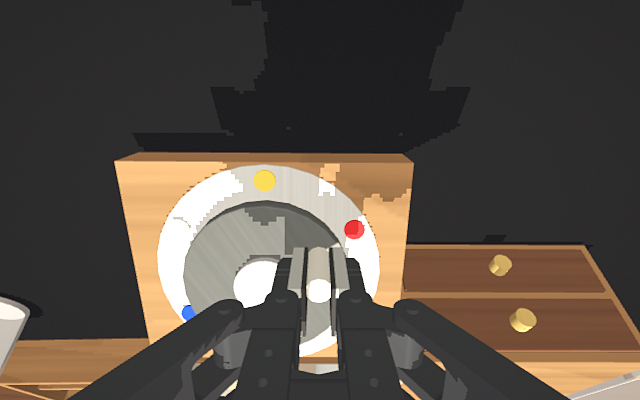

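The peg at (318,250) is in line with red (354,229) as seen from the dial centre (268,280), and the hold is done. Next I turn anticlockwise to blue.

```bash
python3 -m jog '[{"dp":[0.0095,-0.0084,0],"delta_rot":[0,0,0],"grip":-1},{"dp":[0.015,-0.0199,0],"delta_rot":[0,0,0],"grip":-1},{"dp":[0.0156,-0.0326,0],"delta_rot":[0,0,0],"grip":-1},{"dp":[0.0112,-0.0445,0],"delta_rot":[0,0,0],"grip":-1},{"dp":[0.0025,-0.0538,0],"delta_rot":[0,0,0],"grip":-1}]' >/dev/null
python3 -c "from h import *;where()"
python3 -m jog '[{"dp":[-0.0116,-0.0052,0],"delta_rot":[0,0,0],"grip":-1},{"dp":[-0.0243,-0.0054,0],"delta_rot":[0,0,0],"grip":-1},{"dp":[-0.0361,-0.0007,0],"delta_rot":[0,0,0],"grip":-1},{"dp":[-0.0452,0.0083,0],"delta_rot":[0,0,0],"grip":-1},{"dp":[-0.05,0.0201,0],"delta_rot":[0,0,0],"grip":-1}]' >/dev/null
python3 -c "from h import *;where()"
python3 -m jog '[{"dp":[0.0001,0.0127,0],"delta_rot":[0,0,0],"grip":-1},{"dp":[0.0052,0.0244,0],"delta_rot":[0,0,0],"grip":-1},{"dp":[0.0144,0.0331,0],"delta_rot":[0,0,0],"grip":-1},{"dp":[0.0263,0.0376,0],"delta_rot":[0,0,0],"grip":-1},{"dp":[0.039,0.0371,0],"delta_rot":[0,0,0],"grip":-1}]' >/dev/null
python3 -c "from h import *;where()"
python3 -m jog '[{"dp":[0.0115,-0.0054,0],"delta_rot":[0,0,0],"grip":-1},{"dp":[0.02,-0.0149,0],"delta_rot":[0,0,0],"grip":-1},{"dp":[0.0241,-0.0269,0],"delta_rot":[0,0,0],"grip":-1},{"dp":[0.0232,-0.0396,0],"delta_rot":[0,0,0],"grip":-1},{"dp":[0.0175,-0.0509,0],"delta_rot":[0,0,0],"grip":-1}]' >/dev/null
python3 -c "from h import *;where()"
python3 -m jog '[{"dp":[-0.0097,-0.0082,0],"delta_rot":[0,0,0],"grip":-1},{"dp":[-0.0219,-0.012,0],"delta_rot":[0,0,0],"grip":-1},{"dp":[-0.0345,-0.0107,0],"delta_rot":[0,0,0],"grip":-1},{"dp":[-0.0411,-0.0078,0],"delta_rot":[0,0,0],"grip":-1},{"dp":[-0.0411,-0.0078,0],"delta_rot":[0,0,0],"grip":-1}]' >/dev/null
python3 -m jog '[{"dp":[0,0,0],"delta_rot":[0,0,0],"grip":-1},{"dp":[0,0,0],"delta_rot":[0,0,0],"grip":-1},{"dp":[0,0,0],"delta_rot":[0,0,0],"grip":-1},{"dp":[0,0,0],"delta_rot":[0,0,0],"grip":-1},{"dp":[0,0,0],"delta_rot":[0,0,0],"grip":-1}]' >/dev/null
python3 -c "from h import *;where()"
```

```text
ang 2.1460540847160114 r 0.03254966793430468 h 0.019649963844676033 F [ 9.6 15.3 -4.9] 49.86970245838165
ang 0.23596970368193998 r 0.03261745120936805 h 0.01940825553496113 F [-8.9 -0.6 -0.1] 51.18111312389374
ang 4.504361591023109 r 0.031641717963993406 h 0.019507625785489188 F [ 7.7 -1.8 -4.7] 50.017295479774475
ang 2.4284875794830794 r 0.0323118207462102 h 0.019661830990627363 F [11.1 11.1 -4. ] 49.98682737350464
ang 1.0449052761836832 r 0.03260530957010231 h 0.019531680961789873 F [-3.   4.8 -0.5] 51.1104154586792
```

```bash
python3 -m jog '[{"dp":[0.0121,-0.004,0],"delta_rot":[0,0,0],"grip":-1},{"dp":[0.0247,-0.0031,0],"delta_rot":[0,0,0],"grip":-1},{"dp":[0.036,0.0028,0],"delta_rot":[0,0,0],"grip":-1},{"dp":[0.0442,0.0125,0],"delta_rot":[0,0,0],"grip":-1},{"dp":[0.048,0.0277,0],"delta_rot":[0,0,0],"grip":-1}]' >/dev/null
python3 -m jog '[{"dp":[0,0,0],"delta_rot":[0,0,0],"grip":-1},{"dp":[0,0,0],"delta_rot":[0,0,0],"grip":-1},{"dp":[0,0,0],"delta_rot":[0,0,0],"grip":-1},{"dp":[0,0,0],"delta_rot":[0,0,0],"grip":-1},{"dp":[0,0,0],"delta_rot":[0,0,0],"grip":-1}]' >/dev/null
python3 -c "from h import *;where()"
python3 -m jog '[{"dp":[0,0,0],"delta_rot":[0,0,0],"grip":-1},{"dp":[0,0,0],"delta_rot":[0,0,0],"grip":0},{"dp":[0,0,0],"delta_rot":[0,0,0],"grip":0},{"dp":[0,0,-0.02],"delta_rot":[0,0,0],"grip":0},{"dp":[0,0,-0.04],"delta_rot":[0,0,0],"grip":0}]'
python3 -m jog '[{"dp":[0,0,-0.02],"delta_rot":[0,0,0],"grip":0},{"dp":[0,0,-0.04],"delta_rot":[0,0,0],"grip":0},{"dp":[0,0,-0.07],"delta_rot":[0,0,0],"grip":0},{"dp":[0,0,-0.1],"delta_rot":[0,0,0],"grip":0},{"dp":[0,0,-0.1],"delta_rot":[0,0,0],"grip":0}]'
python3 -c "
from h import *
where();shot('wrist','w3.png');b=O+[.010,-.045,.113];print(b)
print(pix('wrist',b+[0,0,.013]));print(go(b+[0,0,.08],RV),go(b+[0,0,-.019],RV))"
```

```text
ang 3.10234278040436 r 0.03161027244928705 h 0.01948363953602215 F [-1.2  0.4 -0.2] 50.86571753025055
time: 9.5
tcp_pos: [0.4881, 0.0222, 0.0885]
ee_rot: [-0.0, 0.966, -0.0, 0.258]
wrist_force: [1.1, -0.8, -0.4]
grip_width: 0.498
gripper_force: 0.0
time: 9.92
tcp_pos: [0.4398, 0.0222, 0.1828]
ee_rot: [-0.001, 0.964, -0.001, 0.264]
wrist_force: [0.5, -0.0, 1.2]
grip_width: 0.497
gripper_force: 0.0
ang 3.1032085011387798 r 0.02668774051715377 h 0.16526449200330626 F [ 0.5 -0.   1.2] 0.0
[ 0.6765 -0.0218  0.113 ]
[279.36777288 324.88284779]
(array([-210.5,  -44.2,  108.9]), array([-0.07, 30.48,  0.06])) (array([-160.3,  -44. ,  194.3]), array([-0.07, 30.48,  0.06]))
```

View pics/w3.png

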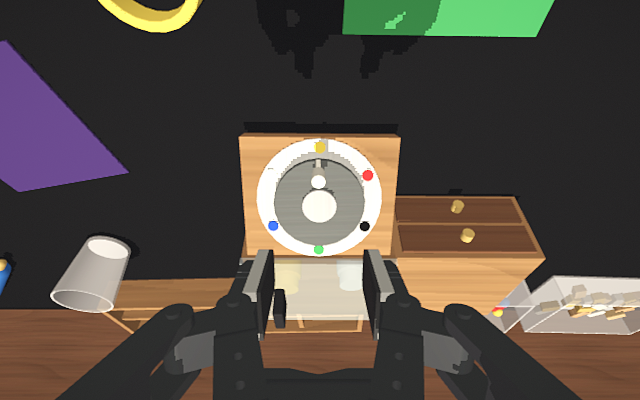

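The pointer tip at (319,165) meets yellow (320,147). The lid bar shows at (280,307). Next I move above the bar with the tool vertical.

```bash
python3 -m jog '[{"dp":[-0.03,-0.006,0.015],"delta_rot":[0,6,0],"grip":1},{"dp":[-0.06,-0.012,0.03],"delta_rot":[0,12,0],"grip":1},{"dp":[-0.09,-0.018,0.045],"delta_rot":[0,18,0],"grip":1},{"dp":[-0.12,-0.024,0.06],"delta_rot":[0,24,0],"grip":1},{"dp":[-0.15,-0.03,0.075],"delta_rot":[0,30,0],"grip":1}]'
python3 -m jog '[{"dp":[-0.03,-0.007,0],"delta_rot":[0,0,0],"grip":1},{"dp":[-0.06,-0.014,0],"delta_rot":[0,0,0],"grip":1},{"dp":[-0.069,-0.014,0],"delta_rot":[0,0,0],"grip":1},{"dp":[-0.069,-0.014,0],"delta_rot":[0,0,0],"grip":1},{"dp":[-0.069,-0.014,0],"delta_rot":[0,0,0],"grip":1}]'
python3 -c "
from h import *
b=O+[.010,-.045,.113];print(go(b+[0,0,-.019],RV));shot('wrist','w4.png')
print(pix('wrist',b+[.022,0,.013]),pix('wrist',b+[-.022,0,.013]))"
```

```text
time: 10.38
tcp_pos: [0.5767, -0.0023, 0.1848]
ee_rot: [-0.001, 0.999, -0.001, 0.049]
wrist_force: [0.7, -0.3, 1.0]
grip_width: 0.998
gripper_force: 0.0
time: 10.8
tcp_pos: [0.6436, -0.0158, 0.191]
ee_rot: [-0.001, 0.999, -0.0, 0.05]
wrist_force: [-0.1, -0.3, 0.0]
grip_width: 1.002
gripper_force: 0.0
(array([-23. ,  -5.9,  99.8]), array([-0.05,  5.72,  0.06]))
[309.50029683 272.22606869] [308.8903955  220.12928945]
```

View pics/w4.png

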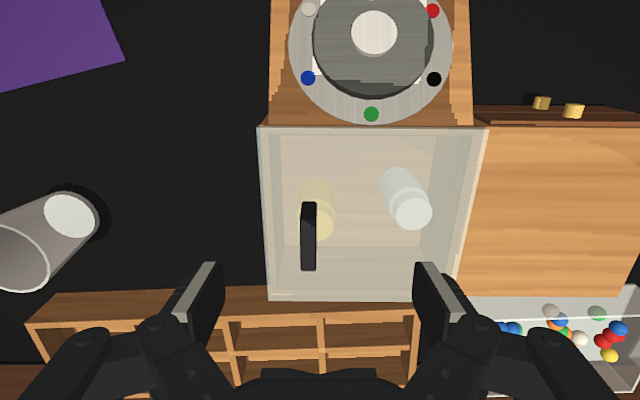

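The bar's top face spans (309,222) to (309,271), which matches the predicted 220 to 272. Gold shows under the lid at (318,215) and silver at (410,205). I'll descend and grip the bar.

```bash
python3 -m jog '[{"dp":[-0.012,-0.006,0.01],"delta_rot":[0,5.7,0],"grip":1},{"dp":[-0.023,-0.006,0.03],"delta_rot":[0,5.7,0],"grip":0.5},{"dp":[-0.023,-0.006,0.055],"delta_rot":[0,5.7,0],"grip":0.3},{"dp":[-0.023,-0.006,0.08],"delta_rot":[0,5.7,0],"grip":0.3},{"dp":[-0.023,-0.006,0.093],"delta_rot":[0,5.7,0],"grip":0}]' 30
python3 -m jog '[{"dp":[0,0,0],"delta_rot":[0,0,0],"grip":-1},{"dp":[0,0,0],"delta_rot":[0,0,0],"grip":-1},{"dp":[0,0,0],"delta_rot":[0,0,0],"grip":-1},{"dp":[0,0,0],"delta_rot":[0,0,0],"grip":-1},{"dp":[0,0,0],"delta_rot":[0,0,0],"grip":-1}]'
python3 -c "
from h import *
b=O+[.010,-.045,.113];print(go(b+[0,0,-.019],RV))"
```

```text
time: 11.27
tcp_pos: [0.6743, -0.0214, 0.0992]
ee_rot: [-0.001, 1.0, -0.0, -0.001]
wrist_force: [-0.8, -0.3, -0.6]
grip_width: 0.526
gripper_force: 0.0
time: 11.68
tcp_pos: [0.6764, -0.0219, 0.1049]
ee_rot: [-0.0, 1.0, -0.001, 0.002]
wrist_force: [-3.2, 0.0, 3.1]
grip_width: 0.13
gripper_force: 34.5
(array([-0. ,  0.1, 10.9]), array([-0.07,  0.28,  0.05]))
```

```bash
python3 -m jog '[{"dp":[0,0.01,0],"delta_rot":[0,0,0],"grip":-1},{"dp":[0,0.025,0],"delta_rot":[0,0,0],"grip":-1},{"dp":[0,0.04,0],"delta_rot":[0,0,0],"grip":-1},{"dp":[0,0.055,0],"delta_rot":[0,0,0],"grip":-1},{"dp":[0,0.07,0],"delta_rot":[0,0,0],"grip":-1}]'
python3 -m jog '[{"dp":[0,0.015,0],"delta_rot":[0,0,0],"grip":-1},{"dp":[0,0.03,0],"delta_rot":[0,0,0],"grip":-1},{"dp":[0,0.05,0],"delta_rot":[0,0,0],"grip":-1},{"dp":[0,0.07,0],"delta_rot":[0,0,0],"grip":-1},{"dp":[0,0.082,0],"delta_rot":[0,0,0],"grip":-1}]'
python3 -m jog '[{"dp":[0,0,0],"delta_rot":[0,0,0],"grip":-1},{"dp":[0,0,0],"delta_rot":[0,0,0],"grip":-1},{"dp":[0,0,0],"delta_rot":[0,0,0],"grip":-1}]'
```

```text
time: 12.1
tcp_pos: [0.6769, 0.0495, 0.1049]
ee_rot: [-0.001, 1.0, -0.001, 0.003]
wrist_force: [-0.6, -3.1, 4.6]
grip_width: 0.131
gripper_force: 34.8
time: 12.52
tcp_pos: [0.6775, 0.1324, 0.1049]
ee_rot: [-0.001, 1.0, -0.001, 0.005]
wrist_force: [2.4, -49.4, 12.8]
grip_width: 0.135
gripper_force: 38.0
time: 12.77
tcp_pos: [0.6775, 0.1317, 0.1049]
ee_rot: [-0.001, 1.0, 0.0, 0.004]
wrist_force: [4.1, 0.7, 5.2]
grip_width: 0.13
gripper_force: 35.2
```

```bash
python3 -m jog '[{"dp":[0,0,0],"delta_rot":[0,0,0],"grip":0},{"dp":[0,0,0],"delta_rot":[0,0,0],"grip":0},{"dp":[0,0,-0.03],"delta_rot":[0,0,0],"grip":0},{"dp":[0,0,-0.06],"delta_rot":[0,0,0],"grip":0},{"dp":[0,0,-0.09],"delta_rot":[0,0,0],"grip":0}]'
python3 -m jog '[{"dp":[0.005,-0.03,-0.01],"delta_rot":[0,0,0],"grip":1},{"dp":[0.01,-0.06,-0.02],"delta_rot":[0,0,0],"grip":1},{"dp":[0.015,-0.09,-0.02],"delta_rot":[0,0,0],"grip":1},{"dp":[0.02,-0.12,-0.02],"delta_rot":[0,0,0],"grip":1},{"dp":[0.02,-0.145,-0.02],"delta_rot":[0,0,0],"grip":1}]'
python3 -m jog '[{"dp":[0,0,0],"delta_rot":[0,0,0],"grip":1},{"dp":[0,0,0],"delta_rot":[0,0,0],"grip":1}]'
python3 -c "
from h import *
shot('wrist','w5.png')
for y in(-.036,.036):
  p=O+[.0,y,.082];print(pix('wrist',p),pix('wrist',p+[.015,0,0]),pix('wrist',p+[0,.015,0]))
print(pix('wrist',O+[-.062,-.075,.086]),pix('wrist',O+[.082,-.075,.086]))"
```

```text
time: 13.18
tcp_pos: [0.6749, 0.1307, 0.1924]
ee_rot: [-0.001, 1.0, -0.001, -0.0]
wrist_force: [0.2, 0.5, 0.5]
grip_width: 0.496
gripper_force: 0.0
time: 13.6
tcp_pos: [0.6549, -0.0162, 0.2126]
ee_rot: [-0.001, 1.0, -0.001, 0.001]
wrist_force: [0.9, 0.1, -0.2]
grip_width: 1.006
gripper_force: 0.0
time: 13.77
tcp_pos: [0.6555, -0.0156, 0.2121]
ee_rot: [0.0, 1.0, -0.0, 0.001]
wrist_force: [0.0, 0.1, -0.4]
grip_width: 1.001
gripper_force: 0.0
[319.75091474 198.51825005] [319.70857268 214.40136883] [336.83432942 198.53711705]
[401.7605449  198.60882185] [400.36787967 214.49267277] [418.848823   198.62769422]
[271.57044541 127.3553533 ] [278.36599967 281.70732981]
```

View pics/w5.png

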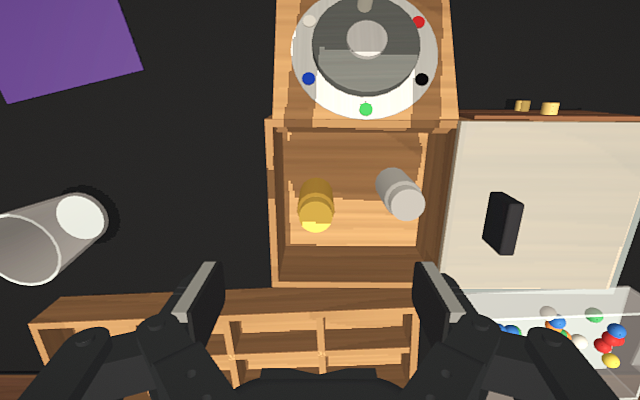

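The lid is open, with its bar at (503,223). The gold cap is centred at about (316,218), which puts gold at chest (0.017, -0.039). The silver cap is at (407,204). I'll turn the tool 90° so the fingers close along the chest's x, where there's room, then go down.

```bash
python3 -m jog '[{"dp":[-0.01,0,0],"delta_rot":[0,0,6],"grip":1},{"dp":[-0.02,0,0],"delta_rot":[0,0,12],"grip":1},{"dp":[-0.028,0,0],"delta_rot":[0,0,18],"grip":1},{"dp":[-0.028,0,0],"delta_rot":[0,0,24],"grip":1},{"dp":[-0.028,0,0],"delta_rot":[0,0,30],"grip":1}]' >/dev/null
python3 -m jog '[{"dp":[0,0,0],"delta_rot":[0,0,6],"grip":1},{"dp":[0,0,0],"delta_rot":[0,0,12],"grip":1},{"dp":[0,0,0],"delta_rot":[0,0,18],"grip":1},{"dp":[0,0,0],"delta_rot":[0,0,24],"grip":1},{"dp":[0,0,0],"delta_rot":[0,0,30],"grip":1}]' >/dev/null
python3 -m jog '[{"dp":[0,0,0],"delta_rot":[0,0,6],"grip":1},{"dp":[0,0,0],"delta_rot":[0,0,12],"grip":1},{"dp":[0,0,0],"delta_rot":[0,0,18],"grip":1},{"dp":[0,0,0],"delta_rot":[0,0,24],"grip":1},{"dp":[0,0,0],"delta_rot":[0,0,30],"grip":1}]' >/dev/null
python3 -m jog '[{"dp":[0,0,0],"delta_rot":[0,0,0],"grip":1},{"dp":[0,0,0],"delta_rot":[0,0,0],"grip":1}]'
python3 -c "
from h import *
im=shot('wrist','w6.png')
RX=R.from_matrix(np.column_stack([[0,-1,0],[-1,0,0],[0,0,-1]]))
RX2=R.from_matrix(np.column_stack([[0,1,0],[1,0,0],[0,0,-1]]))
G=O+[.017,-.039,0]
print(G,go(G+[0,0,.036],RX),go(G+[0,0,.036],RX2)[1],pix('wrist',G+[0,0,.082]))
h=cv2.cvtColor(im,cv2.COLOR_RGB2HSV);m=cv2.inRange(h,(22,140,90),(34,255,255));n,l,s,c=cv2.connectedComponentsWithStats(m)
for i in range(1,n):
  if s[i,4]>60: print(s[i],c[i])"
```

```text
time: 15.23
tcp_pos: [0.6838, -0.0132, 0.2125]
ee_rot: [0.705, 0.709, 0.001, 0.001]
wrist_force: [-0.2, -0.2, 0.1]
grip_width: 0.999
gripper_force: 0.0
[ 0.6835 -0.0158  0.    ] (array([ -2.1,  -0.7, 176.6]), array([-7.0000e-02,  2.2000e-01, -1.7966e+02])) [0.14 0.05 0.34] [317.87536084 188.79109166]
[  0 199  76  66 985] [ 53.96446701 221.14822335]
[   0  212   58   50 1029] [ 21.32944606 239.94071914]
```

View pics/w6.png

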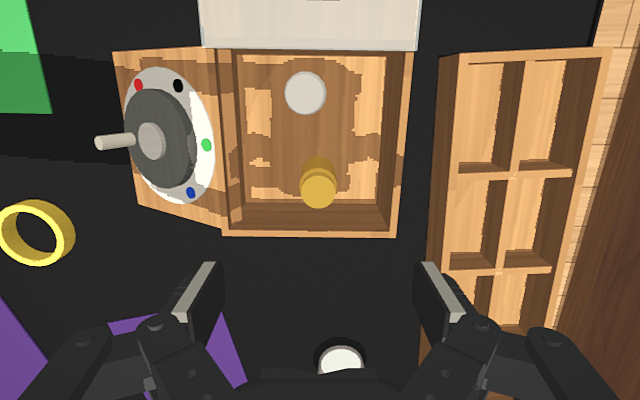

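The gold cap at (318,189) sits right on the prediction (317.9,188.8), and silver at (305,92) is clear of the fingers. Going down.

```bash
python3 -m jog '[{"dp":[-0.002,-0.001,0.02],"delta_rot":[0,0,0.3],"grip":0.7},{"dp":[-0.002,-0.001,0.045],"delta_rot":[0,0,0.3],"grip":0.7},{"dp":[-0.002,-0.001,0.07],"delta_rot":[0,0,0.3],"grip":0.7},{"dp":[-0.002,-0.001,0.095],"delta_rot":[0,0,0.3],"grip":0.7},{"dp":[-0.002,-0.001,0.115],"delta_rot":[0,0,0.3],"grip":0.7}]'
python3 -m jog '[{"dp":[0,0,0.02],"delta_rot":[0,0,0],"grip":0.7},{"dp":[0,0,0.04],"delta_rot":[0,0,0],"grip":0.7},{"dp":[0,0,0.055],"delta_rot":[0,0,0],"grip":0.7},{"dp":[0,0,0.06],"delta_rot":[0,0,0],"grip":0.7},{"dp":[0,0,0.06],"delta_rot":[0,0,0],"grip":0.7}]' 40
python3 -m jog '[{"dp":[0,0,0],"delta_rot":[0,0,0],"grip":0.3},{"dp":[0,0,0],"delta_rot":[0,0,0],"grip":-1},{"dp":[0,0,0],"delta_rot":[0,0,0],"grip":-1},{"dp":[0,0,0],"delta_rot":[0,0,0],"grip":-1},{"dp":[0,0,0],"delta_rot":[0,0,0],"grip":-1}]'
```

```text
time: 15.7
tcp_pos: [0.6825, -0.0162, 0.0954]
ee_rot: [0.707, 0.707, 0.0, 0.001]
wrist_force: [0.5, -0.2, -0.9]
grip_width: 0.851
gripper_force: 0.0
time: 16.12
tcp_pos: [0.6824, -0.0164, 0.036]
ee_rot: [0.708, 0.706, -0.0, 0.0]
wrist_force: [-0.7, -0.3, 0.7]
grip_width: 0.851
gripper_force: 0.0
time: 16.53
tcp_pos: [0.6842, -0.0169, 0.0398]
ee_rot: [0.708, 0.706, 0.002, 0.002]
wrist_force: [-1.6, 0.3, 5.8]
grip_width: 0.404
gripper_force: 40.5
```

```bash
python3 -m jog '[{"dp":[0,0,-0.01],"delta_rot":[0,0,0],"grip":-1},{"dp":[0,0,-0.035],"delta_rot":[0,0,0],"grip":-1},{"dp":[0,0,-0.06],"delta_rot":[0,0,0],"grip":-1},{"dp":[0,0,-0.09],"delta_rot":[0,0,0],"grip":-1},{"dp":[0,0,-0.12],"delta_rot":[0,0,0],"grip":-1}]'
python3 -m jog '[{"dp":[-0.02,-0.012,-0.01],"delta_rot":[0,0,0],"grip":-1},{"dp":[-0.045,-0.03,-0.01],"delta_rot":[0,0,0],"grip":-1},{"dp":[-0.07,-0.048,-0.01],"delta_rot":[0,0,0],"grip":-1},{"dp":[-0.1,-0.07,-0.01],"delta_rot":[0,0,0],"grip":-1},{"dp":[-0.13,-0.09,-0.01],"delta_rot":[0,0,0],"grip":-1}]'
python3 -m jog '[{"dp":[-0.027,-0.02,0],"delta_rot":[0,0,0],"grip":-1},{"dp":[-0.055,-0.04,0],"delta_rot":[0,0,0],"grip":-1},{"dp":[-0.082,-0.06,0],"delta_rot":[0,0,0],"grip":-1},{"dp":[-0.11,-0.08,0],"delta_rot":[0,0,0],"grip":-1},{"dp":[-0.133,-0.093,0],"delta_rot":[0,0,0],"grip":-1}]'
python3 -m jog '[{"dp":[0,0,0],"delta_rot":[0,0,0],"grip":-1},{"dp":[0,0,0],"delta_rot":[0,0,0],"grip":-1}]'
python3 -c "
from h import *
RX2=R.from_matrix(np.column_stack([[0,1,0],[1,0,0],[0,0,-1]]))
print(go([.501,-.280,.031],RX2));shot('scene','s1.png')
im=cv2.imread('pics/s1.png');cv2.imwrite('pics/s1c.png',cv2.resize(im[150:350,160:440],None,fx=2.8,fy=2.8))
print(pix('scene',[.501,-.28,.003]))"
```

```text
time: 16.95
tcp_pos: [0.6825, -0.0167, 0.1591]
ee_rot: [0.709, 0.706, 0.0, 0.001]
wrist_force: [0.9, 0.3, -1.4]
grip_width: 0.411
gripper_force: 40.0
time: 17.37
tcp_pos: [0.5911, -0.1471, 0.1681]
ee_rot: [0.708, 0.706, 0.001, 0.001]
wrist_force: [1.0, -0.4, 0.1]
grip_width: 0.405
gripper_force: 40.1
time: 17.78
tcp_pos: [0.497, -0.2807, 0.1682]
ee_rot: [0.709, 0.705, 0.0, 0.002]
wrist_force: [0.3, -0.5, -1.4]
grip_width: 0.406
gripper_force: 40.1
time: 17.95
tcp_pos: [0.4982, -0.2799, 0.168]
ee_rot: [0.709, 0.705, 0.001, 0.001]
wrist_force: [-0.1, 0.9, -1.4]
grip_width: 0.409
gripper_force: 40.1
(array([1.00e-01, 2.40e+00, 1.37e+02]), array([ 0.18,  0.05, -0.38]))
[211.8133619  234.31740883]
```

View pics/s1c.png

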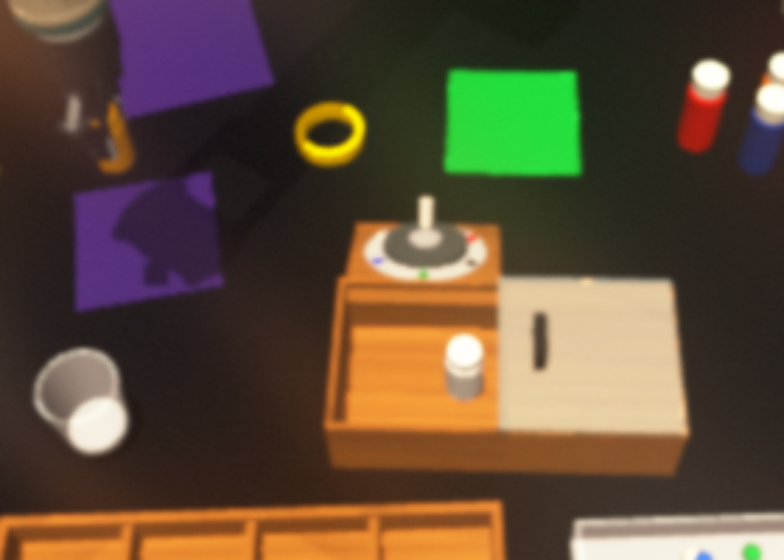

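The scene view shows gold held in the gripper at crop (115,140), above the small purple mat centred at (145,240). Silver is standing at (463,365), and the pointer is on yellow. I'll lower it, slowing down at the end.

```bash
python3 -m jog '[{"dp":[0,0.002,0.02],"delta_rot":[0,0,0],"grip":-1},{"dp":[0,0.002,0.045],"delta_rot":[0,0,0],"grip":-1},{"dp":[0,0.002,0.07],"delta_rot":[0,0,0],"grip":-1},{"dp":[0,0.002,0.09],"delta_rot":[0,0,0],"grip":-1},{"dp":[0,0.002,0.105],"delta_rot":[0,0,0],"grip":-1}]'
python3 -m jog '[{"dp":[0,0,0.01],"delta_rot":[0,0,0],"grip":-1},{"dp":[0,0,0.018],"delta_rot":[0,0,0],"grip":-1},{"dp":[0,0,0.024],"delta_rot":[0,0,0],"grip":-1},{"dp":[0,0,0.027],"delta_rot":[0,0,0],"grip":-1},{"dp":[0,0,0.027],"delta_rot":[0,0,0],"grip":-1}]'
python3 -m jog '[{"dp":[0,0,0.001],"delta_rot":[0,0,0],"grip":-1},{"dp":[0,0,0.002],"delta_rot":[0,0,0],"grip":-1},{"dp":[0,0,0.002],"delta_rot":[0,0,0],"grip":-1}]'
```

```text
time: 18.42
tcp_pos: [0.5012, -0.2772, 0.0603]
ee_rot: [0.708, 0.706, 0.001, -0.0]
wrist_force: [0.1, 0.1, -1.1]
grip_width: 0.407
gripper_force: 40.1
time: 18.83
tcp_pos: [0.5014, -0.2789, 0.0355]
ee_rot: [0.708, 0.706, 0.001, 0.001]
wrist_force: [-0.5, 0.8, -1.1]
grip_width: 0.402
gripper_force: 40.1
time: 19.08
tcp_pos: [0.5015, -0.2793, 0.0341]
ee_rot: [0.709, 0.706, 0.001, 0.002]
wrist_force: [-0.2, 0.3, -0.4]
grip_width: 0.407
gripper_force: 40.1
```

```bash
python3 -m jog '[{"dp":[0,0,0.001],"delta_rot":[0,0,0],"grip":-1},{"dp":[0,0,0.001],"delta_rot":[0,0,0],"grip":-1}]'
python3 -m jog '[{"dp":[0,0,0.001],"delta_rot":[0,0,0],"grip":-1},{"dp":[0,0,0.001],"delta_rot":[0,0,0],"grip":-1}]'
python3 -m jog '[{"dp":[0,0,0.001],"delta_rot":[0,0,0],"grip":-1},{"dp":[0,0,0.001],"delta_rot":[0,0,0],"grip":-1}]'
```

```text
time: 19.25
tcp_pos: [0.5013, -0.2792, 0.0327]
ee_rot: [0.709, 0.706, 0.001, 0.001]
wrist_force: [0.6, -0.2, -1.1]
grip_width: 0.4
gripper_force: 40.1
time: 19.42
tcp_pos: [0.5012, -0.2791, 0.0315]
ee_rot: [0.709, 0.706, 0.001, 0.001]
wrist_force: [-0.7, 0.5, -1.7]
grip_width: 0.404
gripper_force: 40.1
time: 19.58
tcp_pos: [0.5014, -0.2792, 0.0309]
ee_rot: [0.709, 0.706, 0.001, 0.002]
wrist_force: [-0.6, -0.5, 1.5]
grip_width: 0.406
gripper_force: 40.2
```

Contact is starting: the vertical force has gone from -1.1 to +1.5 N. I'll press a little more, then open slowly.

```bash
python3 -m jog '[{"dp":[0,0,0.0007],"delta_rot":[0,0,0],"grip":-1},{"dp":[0,0,0.0007],"delta_rot":[0,0,0],"grip":-1}]' 20
python3 -m jog '[{"dp":[0,0,0],"delta_rot":[0,0,0],"grip":-0.1},{"dp":[0,0,0],"delta_rot":[0,0,0],"grip":0.1},{"dp":[0,0,0],"delta_rot":[0,0,0],"grip":0.4},{"dp":[0,0,0],"delta_rot":[0,0,0],"grip":0.7},{"dp":[0,0,0],"delta_rot":[0,0,0],"grip":0.7}]'
python3 -m jog '[{"dp":[0,0,-0.015],"delta_rot":[0,0,0],"grip":0.7},{"dp":[0,0,-0.03],"delta_rot":[0,0,0],"grip":0.7},{"dp":[0,0,-0.06],"delta_rot":[0,0,0],"grip":0.7},{"dp":[0,0,-0.09],"delta_rot":[0,0,0],"grip":0.7},{"dp":[0,0,-0.12],"delta_rot":[0,0,0],"grip":0.7}]'
python3 -m jog '[{"dp":[0,0,-0.02],"delta_rot":[0,0,0],"grip":0.7},{"dp":[0,0,-0.04],"delta_rot":[0,0,0],"grip":0.7},{"dp":[0,0,-0.06],"delta_rot":[0,0,0],"grip":0.7},{"dp":[0,0,-0.06],"delta_rot":[0,0,0],"grip":0.7},{"dp":[0,0,-0.06],"delta_rot":[0,0,0],"grip":0.7}]'
python3 -c "
from h import *
im=shot('scene','s2.png')[:,:,::-1];cv2.imwrite('pics/s2c.png',cv2.resize(im[150:350,160:440],None,fx=2.8,fy=2.8))
print((pix('scene',[.501,-.28,.073])-[160,150])*2.8,(pix('scene',[.501,-.28,.003])-[160,150])*2.8)"
```

```text
time: 19.75
tcp_pos: [0.5014, -0.2793, 0.0308]
ee_rot: [0.709, 0.706, 0.001, 0.002]
wrist_force: [-3.1, 1.5, 7.3]
grip_width: 0.406
gripper_force: 40.7
time: 20.17
tcp_pos: [0.5013, -0.2791, 0.0297]
ee_rot: [0.709, 0.706, 0.001, 0.001]
wrist_force: [0.3, 0.2, 0.4]
grip_width: 0.849
gripper_force: 0.0
time: 20.58
tcp_pos: [0.5007, -0.2788, 0.1509]
ee_rot: [0.709, 0.706, 0.001, 0.001]
wrist_force: [0.0, -0.9, 0.1]
grip_width: 0.845
gripper_force: 0.0
time: 21.0
tcp_pos: [0.5012, -0.2792, 0.2108]
ee_rot: [0.709, 0.706, 0.001, 0.003]
wrist_force: [0.4, 0.4, -1.1]
grip_width: 0.851
gripper_force: 0.0
[131.16236585 198.45746071] [145.07741331 236.08874472]
```

View pics/s2c.png

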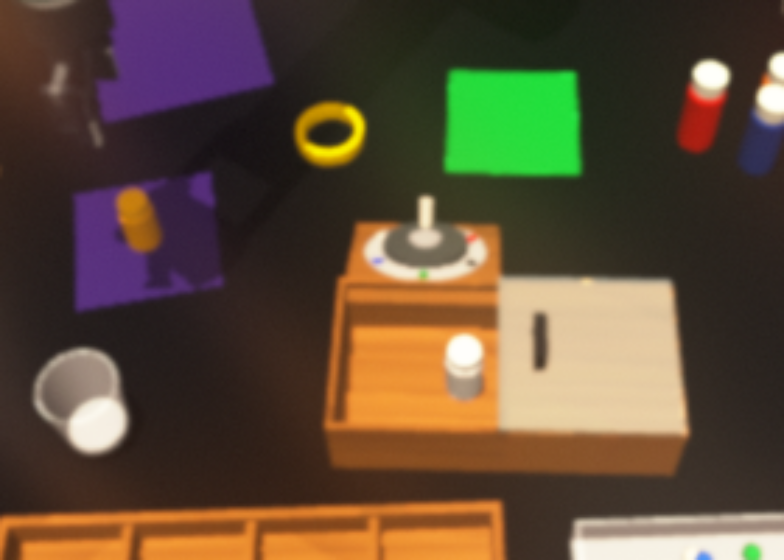

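Gold stands upright in the middle of the mat, cap at (132,197) as predicted and base near (145,238). The lid is open, silver is standing, and the dial is at yellow.

```bash
python3 -c "from cell import close_job;print(close_job())"
```

```text
the job is handed in; nothing more can be done
None
```

The job is handed in at about 21 s of the 70 s limit: I ran the dial to red, blue and yellow with a pause at each, and the last picture shows it at yellow, the lid fully open, the gold pot upright in the middle of the small purple mat and the silver pot standing in the chest; no verdict came back.

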